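Lift a round steel blank from its tray with spring tongs

ROBOT

A 6-joint arm with a two-finger parallel gripper is mounted at the origin on the work surface. World frame = base frame: x ahead of the robot, y to its left, z up, the work surface at z = 0. Lengths are in m, angles in rad, forces in N, time in s.
With the tool pointing down it reaches from about 0.325 to 0.9 m from the base axis. Payload 6.1 kg.
Tool frame: the origin (TCP) lies on the centre line of the jaws, within the pads' length; the fingertips stand 8 mm ahead of it and the grasp point (between the pads) lies 11 mm behind it; x points along the fingers, z is the direction in which the jaws open and shut, and the axes are right-handed (so a half turn about x gives the same grasp; the last joint's range is limited). The gripper opens to 87 mm and grips with 3 to 60 N. Pads are 19 mm wide; open, the fingers measure 117 mm over their backs; the gripper's body (75 mm by 190 mm) begins 51 mm behind the grasp point.
Start: joints at [-1.439, 0.22, 1.526, -0, 1.395, -0.126], TCP at [0.159, -0.604, 0.231] pointing down, gripper open.
Joint ranges: [-2.98, 2.98], [-0.91, 2.08], [0.09, 2.57], [-1.24, 4.39], [0.2, 2.65], [-2.68, 2.68]. Speed limits (rad/s): [2.57, 2.57, 3.01, 3.14, 3.14, 3.14].

INTERFACE

Orientations are given as a unit quaternion [x, y, z, w].
In Python, from cell import state, capture, calibration, finish_job, spot_in, masks_of gives the robot as it stands. The module is installed in compiled form; this text tells all that it offers.
- The arm moves only by the tool servo_tool, never from a script. Its argument "plan" is one flat list of numbers, 4 for each row, row after row: the shift along the world's x, y, z in cm, then the turn about the world's z in rad. In form: [tx, ty, tz, twist, tx, ty, tz, twist, ...]. A call has 1 to 10 rows; each row is the pose to reach, as a shift and turn from the pose commanded when the call began; what a row does not reach only later rows make up. A row lasts 1/8 s, in which the tool goes at most 62.5 mm and 10.7 degrees, less where a joint would pass 70% of its speed; a pose out of reach is approached as far as the arm can. A call with a gripper value outside its range is refused whole. "jaw" is the gripper's target within -1 to 1 (fully open at 1, half-way at 0, shut at -1), set as the call begins (left out, the last holds). The fingers move at their own pace and stop on an object; "force" is the grip in N (left out, the last holds). Time passes only in rows, so rows that repeat a pose let the fingers close. It gives the time, the measured TCP pose, the force and the opening at its end, in the units of the state.
- state(): the state, without advancing time (a new reading comes with each control period).
- capture(name): name is "scene" or "side" or "wrist"; returns the picture (420x560x3 uint8, red, green, blue); there is no depth.
- calibration(name): a dict with "vfov" (degrees; the focal length in pixels is half the picture's height over the tangent of half this angle, whatever the lens; pixels are square), "cx", "cy" (the principal point, pixels), "origin" and "orientation" of the camera in the world; the wrist camera has in their place "mount" (4x4, takes a point from camera to tool coordinates, whose origin is the TCP and whose axes are the tool frame's). Camera axes: x right, y up, looking along -z (the intrinsics and any distortion apply to the point x, -y, -z); pixel columns grow to the right and rows downward; lengths in m; the calibration is good to about 2 mm. A picture is of the moment at which its call begins: read the wrist's pose just before it. calibration takes no time and is no camera call.
- finish_job(): hands the job in, once; it reports no verdict.
Trained networks look in the newest picture that a camera, given by its name, has taken for a name from the list of things; names that differ only in an ending like _2 or _b are one class to them, and where a whole thing is asked for, a point or a joint stands for the part that bears it (a point fixed in the world has none). Each returns a list of dicts, best first, with "confidence" (0 to 1); they miss things now and then, are a little off and sometimes report something else, mostly with a low value. They report only what shows in the picture. A call takes as long as a camera call. They do not tell look-alikes from the thing itself.
- spot_in(camera, query): "extent" ([left, top, right, bottom] in pixels, round what is visible of it).
- masks_of(camera, query): "pixels" (420x560 bool, what is visible of it) and "extent" ([left, top, right, bottom] in pixels, round what is visible of it).
The state is a dict: "t": time; "joints": joint angles; "qd": joint speeds; "tau": joint torques, N m; "eef_pos": TCP position; "tool_rot": TCP orientation; "ft_force": force on the tool from outside, world axes, zero at the start; "moment": the same for the moment, N m; "gripper_width": opening from 0.0 (shut) to 1.0 (fully open).
Only numpy, scipy, OpenCV 4.12 (cv2) and the standard library are available. Lean on these libraries where they do the work, as an engineer would, in place of code of your own. Each camera call takes 0.05 s, during which the arm holds its last target. There are 200 camera calls.

TASK

Lift the spring tongs up and off their hook, and with the jaws of the tongs pick the plain round steel blank out of the wooden tray; the gripper itself must not touch the blank. Leave the square block and the bush in the other bays where they stand. Finish while still holding: tongs in the gripper, the blank clamped in their jaws, held still, lifted about 10 cm or more clear of the table.

Things in the scene. Friction and masses are not known exactly. Their poses are not given: they have to be found in the camera images.
- tongs_grip (a point): Point to grip the 75 g steel spring tongs, an upside-down U hanging jaws down: midway between the arms, at the middle of the black grip plates outside them (20 mm wide, 34 mm tall). z up to the bow, y from arm to arm (squeeze along y), x along the peg. Width over the plates: 40 mm sprung open, 30 mm with the jaws 20 mm apart. They stay held by friction while squeezed to 30 to 38 mm.
- tongs_bow (a point): Middle of the bow's top, 40 mm above the grip point. The bow is 20 mm (x) by 26 mm (y), 4 mm thick; its underside rests on the peg, which passes between the arms. Same axes as the grip point.
- tongs_jaws (a point): Midway between the lower ends of the two jaws, 77 mm below the grip point; same axes. Jaws: flat plates 18 mm wide (x), 22 mm tall upwards from here, 3 mm thick; open they are 47 mm apart inside, 53 mm outside (along y).
- tongs_l (a joint): Closing angle of each arm of the tongs (both move alike): 0 sprung open, 0.13 jaws parallel and 20 mm apart, 0.2 at the stop. The spring pushes the grip plates apart with 2.5 N when open, 5 N at 0.13. Jaw force is about a third of the squeeze beyond that; 15 to 40 N of squeeze carries the blank.
- stand: Hook stand, fixed. Origin under the centre of its 130 x 110 x 12 mm base plate. White post, 16 mm thick, 45 mm from the origin on its +x side; from its top an 8 mm steel peg runs level to -x, centre line 185 mm high, and ends 46 mm beyond the origin in an upturned tip, top at 199 mm. The tongs hang on it near the origin: raise 12 to 30 mm, then draw 65 mm or more to the stand's -x.
- tray: Wooden tray, fixed to the table, 100 mm (x) by 270 mm (y), walls 18 mm tall and 6 mm thick, floor 6 mm above the table. Origin under its centre; two dividers make three bays side by side along y, centres at y = -90, 0 and +90 mm, each bay about 88 mm (x) by 82 mm (y) inside. One steel piece stands in each bay.
- blank_center (a point): Centre of the plain round steel blank, an upright solid cylinder 20 mm in diameter and 40 mm tall (about 95 g), standing in one bay of the tray. z up; its axis.
- block_center (a point): Centre of the square steel block, 26 x 26 mm and 40 mm tall, standing in another bay. Not to be disturbed.
- bush_center (a point): Centre of the steel bush, a ring 38 mm outside, 20 mm hole, 22 mm tall, lying flat in another bay. Not to be disturbed.
Things that resemble listed ones, but are neither listed nor needed, are in the scene too. What is shaped like the part that bears tongs_grip but green is not meant.

How it is judged:
On the way, in this order (a step that is already met when the one before it is completed fails the run):
1. the tongs are in the gripper and clear of the hook (contact force between the fingers and tongs above 1 N and contact force between tongs and stand below 0.05 N and horizontal distance between tongs_grip and stand above 0.058 m), for 0.2 s.
2. the jaws of the held tongs are closed on the blank (contact force between the fingers and tongs above 1 N and contact force between each of tongs_l_c2, tongs_r_c2 and blank above 0.5 N), for 0.2 s.
At the end, for the whole second after the job is handed in: The fingers hold the tongs (over 1 N), both jaws press the blank (over 0.5 N each), its centre is over 115 mm above the table (underside 95 mm) and slower than 0.05 m/s; blank and tongs are clear of tray and stand, and the robot does not touch the blank (all of step 2 and height (world z) of blank_center above 0.115 m and linear speed of blank below 0.05 m/s and contact force between each of the arm, the fingers and blank below 0.1 N and contact force between each of blank, tongs and tray below 0.05 N and contact force between each of blank, tongs and stand below 0.05 N); the arm keeps its last pose, push and grip.
It fails at once if the robot itself touches the round blank (contact force between any of the fingers, the arm and blank above 0.5 N).
It fails at once if the square block is moved by more than 25 mm or tipped over (distance of block_center from where it was at the start of the episode above 0.025 m or angle between block_center's own z axis and vertical above 0.5 rad).
It fails at once if the bush is moved by more than 25 mm or tipped over (distance of bush_center from where it was at the start of the episode above 0.025 m or angle between bush_center's own z axis and vertical above 0.5 rad).
It also fails if it takes over 46 s, if anything falls off the work surface, if the arm or the gripper's body presses on something with over 40 N, if the wrist force passes 120 N, or if a joint passes its speed limit or range.

## Working session

There is one attempt and no reset: what is moved stays moved. The work goes in short steps, Python scripts to look and compute and a tool call to move; the robot and the scene stay as the last step left them, time stands still between calls to the robot, and variables do not carry over. Pictures are saved under pics/ and viewed, about 8 in all and at most 12, crops included, and the job is handed in when it is done.

Besides the shell and the picture viewer there is one more tool, called after "Call:" as name(argument=value, ...) on one line, values as JSON. servo_tool: Moves the arm, as the interface text tells. Its arguments: {"type":"object","properties":{"plan":{"type":"array"},"jaw":{"type":"number"},"force":{"type":"number"}},"required":["plan"]}

```bash
mkdir -p pics; cat > h.py <<'E'
import numpy as np,cv2
from cell import *
from scipy.spatial.transform import Rotation as R
def K(c): 
    f=210/np.tan(np.radians(c['vfov'])/2); return f
def cam(n,st=None):
    c=calibration(n)
    if 'mount' in c:
        M=np.array(c['mount']); T=np.eye(4);T[:3,:3]=R.from_quat(st['tool_rot']).as_matrix();T[:3,3]=st['eef_pos']
        W=T@M; return c,W[:3,3],W[:3,:3]
    o=np.array(c['orientation']); 
    return c,np.array(c['origin']),(R.from_quat(o).as_matrix() if o.size==4 else o)
def ray(n,u,v,st=None):
    c,o,Rm=cam(n,st); f=K(c)
    d=Rm@np.array([(u-c['cx'])/f,-(v-c['cy'])/f,-1]); return o,d/np.linalg.norm(d)
def onz(n,u,v,z,st=None):
    o,d=ray(n,u,v,st); return o+d*(z-o[2])/d[2]
def proj(n,p,st=None):
    c,o,Rm=cam(n,st); f=K(c); q=Rm.T@(np.array(p)-o)
    return c['cx']+f*q[0]/-q[2], c['cy']-f*q[1]/-q[2]
def tri(rs):
    A=0;b=0
    for o,d in rs:
        P=np.eye(3)-np.outer(d,d);A=A+P;b=b+P@o
    x=np.linalg.solve(A,b); return x,[np.linalg.norm((np.eye(3)-np.outer(d,d))@(x-o)) for o,d in rs]
E
python3 - <<'E'
from h import *
for n in ['scene','side','wrist']:
    print(n,calibration(n))
    im=capture(n); cv2.imwrite(f'pics/{n}0.png',im[:,:,::-1])
    if n=='wrist': continue
    for q in ['tongs_grip','stand','tray','blank_center','block_center','bush_center']:
        print(q,[(np.round(x['extent']).tolist(),round(x['confidence'],2)) for x in spot_in(n,q)])
print(state())
a=cv2.imread('pics/scene0.png');b=cv2.imread('pics/side0.png')
cv2.imwrite('pics/both.png',cv2.resize(np.vstack([a,b]),None,fx=.71,fy=.71))
E
```

```text
scene {'vfov': 55.108161855172696, 'cx': 277.6227583756892, 'cy': 212.91872120163296, 'origin': array([1.02050623, 0.24483464, 0.91318608]), 'orientation': array([0.15050609, 0.24767095, 0.81906869, 0.49510959])}
tongs_grip [([193.0, 152.0, 218.0, 192.0], 0.89), ([238.0, 203.0, 259.0, 235.0], 0.51)]
stand [([185.0, 144.0, 237.0, 228.0], 0.61)]
tray [([290.0, 250.0, 406.0, 318.0], 0.67)]
blank_center [([340.0, 274.0, 346.0, 285.0], 0.69), ([304.0, 263.0, 321.0, 282.0], 0.55)]
block_center [([378.0, 281.0, 394.0, 296.0], 0.61), ([302.0, 262.0, 319.0, 283.0], 0.46)]
bush_center [([302.0, 268.0, 320.0, 281.0], 0.74)]
side {'vfov': 42.39467826967178, 'cx': 287.4506501112853, 'cy': 214.9802275396031, 'origin': array([0.29679763, 0.83851434, 0.70770737]), 'orientation': array([-0.08268797,  0.46229258,  0.87234989, -0.13584525])}
tongs_grip [([303.0, 187.0, 313.0, 246.0], 0.85), ([332.0, 135.0, 344.0, 187.0], 0.81)]
stand [([308.0, 134.0, 360.0, 221.0], 0.67)]
tray [([208.0, 267.0, 294.0, 392.0], 0.7)]
blank_center [([247.0, 302.0, 261.0, 325.0], 0.53)]
block_center [([233.0, 342.0, 257.0, 
[... 440 characters left out ...]
      1.00000000e+00]])}
{'t': 0.75, 'joints': array([-1.43909996e+00,  2.20341190e-01,  1.52651066e+00,  1.97347812e-05,
        1.39472073e+00, -1.26087037e-01]), 'qd': array([-1.06538971e-03, -4.43329399e-05, -2.67043009e-04, -3.04939263e-04,
       -3.31263464e-04, -3.41219327e-04]), 'tau': array([ 4.18053009e-03, -4.94444990e+01, -3.87667787e+01,  7.03612226e-02,
        4.64749534e-02,  5.37771470e-06]), 'eef_pos': array([ 0.15934477, -0.60433177,  0.23056845]), 'tool_rot': array([ 0.43158576,  0.56010942, -0.43158602,  0.56012917]), 'ft_force': array([-0.14306349, -0.39955991, -1.09687506]), 'moment': array([ 0.03241457, -0.02601107, -0.00997183]), 'gripper_width': 0.9996216952804208}
```

View pics/scene0.png

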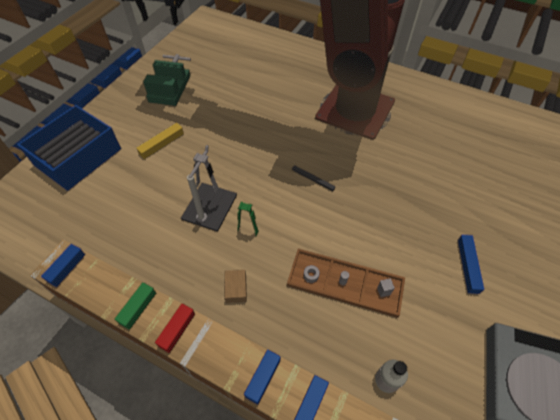

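View pics/side0.png

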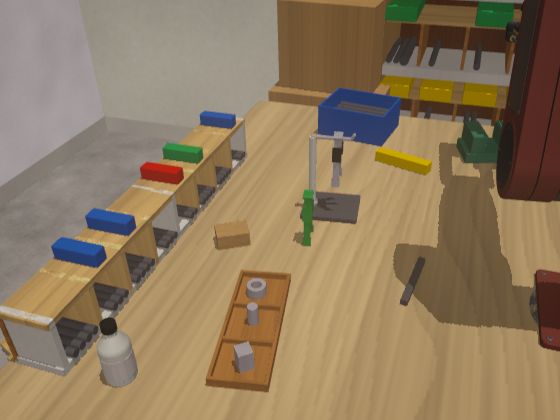

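The steel tongs hang on the stand at scene (205,165) and side (338,155). The green look-alike is at scene (248,218). In the tray, the bush is at scene (312,272), the blank in the middle bay at (344,279) and the block at (386,288). I'll enlarge these to confirm.

```bash
python3 - <<'E'
from h import *
a=cv2.imread('pics/scene0.png');b=cv2.imread('pics/side0.png')
def crop(i,x,y,w,h,s): return cv2.resize(i[y:y+h,x:x+w],(400,300),interpolation=cv2.INTER_CUBIC)
out=np.vstack([np.hstack([crop(a,165,140,100,75+25,4) if 0 else crop(a,155,140,128,96,0),crop(b,280,125,128,96,0)]),
 np.hstack([crop(a,282,237,128,96,0),crop(b,170,265,168,126,0)])])
cv2.imwrite('pics/crops.png',out)
for n in ['scene','side']:
    for q in ['blank_center','block_center','bush_center','tongs_grip','tray','stand']:
        capture(n)
        for m in masks_of(n,q):
            p=m['pixels'];v,u=np.nonzero(p); print(n,q,np.round(m['extent']),round(m['confidence'],2),p.sum(),u.mean().round(1),v.mean().round(1))
            if q=='tray' and m['confidence']>.5: 
                c=cv2.boxPoints(cv2.minAreaRect(np.c_[u,v].astype(np.float32))); print([onz(n,*x,.018).round(3).tolist() for x in c])
E
```

```text
scene blank_center [340. 274. 350. 284.] 0.57 101 343.4 277.6
scene block_center [290. 250. 406. 319.] 0.63 4158 346.4 282.4
scene block_center [378. 278. 394. 299.] 0.55 226 384.8 287.0
scene bush_center [304. 263. 319. 280.] 0.78 225 310.7 272.8
scene tongs_grip [193. 152. 221. 192.] 0.91 372 205.5 169.7
scene tongs_grip [237. 201. 260. 237.] 0.65 305 246.6 214.8
scene tray [287. 250. 406. 317.] 0.55 4226 346.6 282.3
[[0.671, 0.082, 0.018], [0.561, 0.057, 0.018], [0.51, 0.336, 0.018], [0.618, 0.344, 0.018]]
scene stand [181. 146. 234. 228.] 0.93 1986 206.7 201.6
side blank_center [248. 302. 262. 327.] 0.69 252 252.5 313.2
side block_center [307. 137. 358. 224.] 0.24 1621 331.1 195.5
side bush_center [247. 280. 267. 299.] 0.91 356 256.2 287.8
side tongs_grip [300. 188. 313. 244.] 0.85 594 307.6 214.8
side tongs_grip [328. 135. 343. 187.] 0.55 496 336.8 156.7
side tray [206. 269. 292. 395.] 0.74 6080 250.4 332.7
[[0.607, 0.356, 0.018], [0.692, 0.061, 0.018], [0.556, 0.062, 0.018], [0.504, 0.35, 0.018]]
side stand [307. 135. 361. 224.] 0.66 1752 329.7 194.0
side stand [330. 130. 344. 186.] 0.51 446 336.9 155.3
```

View pics/crops.png

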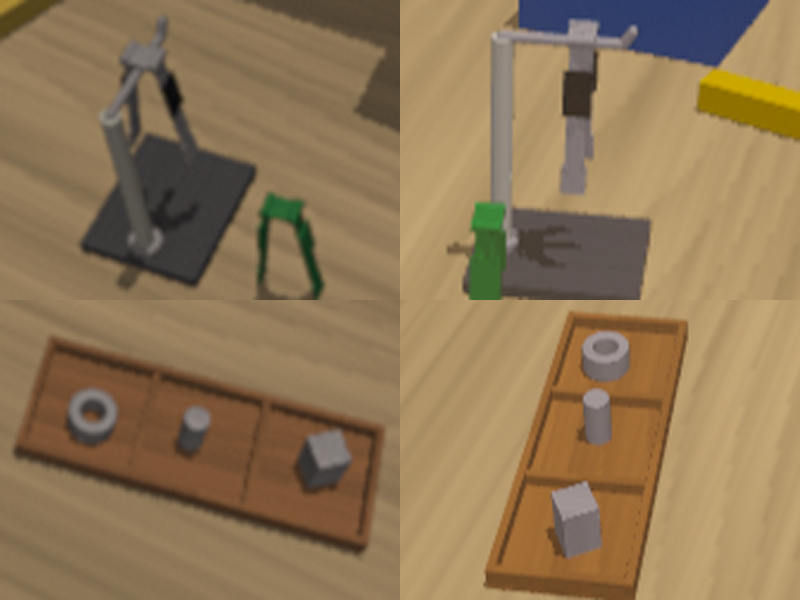

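The crops show the steel tongs on the white-post stand, with the bow at scene (201,157) and side (339,133). The green pair stands on the table. The round blank is in the middle bay, top at scene (345,273) and side (253,305), between the bush and the block.

```bash
python3 - <<'E'
from h import *
for nm,s,d,z in [('posttop',(191.2,177.8),(313,136.8),.189),('tip',(206.8,147),(355.2,134.6),.199),('bow',(200.8,157.3),(338.9,133),.193),('blanktop',(345,273.2),(252.8,305.3),.046)]:
    print(nm,*[x.round(4) if isinstance(x,np.ndarray) else np.round(x,4) for x in tri([ray('scene',*s),ray('side',*d)])],onz('scene',*s,z).round(4),onz('side',*d,z).round(4))
c=np.array([onz('scene',*x,.012) for x in [(203,183.2),(236.9,194.4),(217.4,230.6),(181.6,218.4)]]);print(c.round(4),c.mean(0),np.linalg.norm(np.diff(c,axis=0),axis=1))
E
```

```text
posttop [ 0.5935 -0.2047  0.1823] [0.0016 0.0016] [ 0.5989 -0.1992  0.189 ] [ 0.5894 -0.1943  0.189 ]
tip [ 0.5029 -0.2192  0.1927] [0.0018 0.0018] [ 0.5093 -0.2136  0.199 ] [ 0.4999 -0.2097  0.199 ]
bow [ 0.5379 -0.213   0.1945] [0.0022 0.0022] [ 0.5392 -0.2119  0.193 ] [ 0.538  -0.2201  0.193 ]
blanktop [0.5855 0.1971 0.0463] [0.0002 0.0002] [0.5852 0.197  0.046 ] [0.5857 0.1971 0.046 ]
[[ 0.4965 -0.2671  0.012 ]
 [ 0.4857 -0.162   0.012 ]
 [ 0.6102 -0.1467  0.012 ]
 [ 0.6225 -0.2516  0.012 ]] [ 0.55373557 -0.2068463   0.012     ] [0.10565737 0.12548381 0.10560754]
```

```bash
python3 - <<'E'
from h import *
s=state();m=R.from_quat(s['tool_rot']).as_matrix();print(m.round(3),np.arctan2(m[1,2],m[0,2]))
c,o,Rm=cam('wrist',s);print(o,Rm.round(3))
E
```

```text
[[-0.     0.967  0.255]
 [ 0.     0.255 -0.967]
 [-1.     0.    -0.   ]] -1.3130426554265135
[ 0.22648002 -0.58689913  0.38445632] [[ 0.256  0.935  0.247]
 [-0.967  0.247  0.066]
 [ 0.001 -0.256  0.967]]
```

Call:
servo_tool(plan=[3,3,5,-0.02,8,8,7,-0.04,13,13,7,-0.06,17,17.5,7,-0.08,21,22,7,-0.1,25,26,7,-0.12,29,30,7,-0.14,33,34,7,-0.14,36,37,7,-0.14,38,39.4,7,-0.14], jaw=1, force=30)

```text
t: 3.2
eef_pos: [0.5406, -0.2085, 0.3005]
tool_rot: [0.469, 0.529, -0.469, 0.529]
ft_force: [-0.9, -0.1, 0.6]
gripper_width: 1.003
```

Call:
servo_tool(plan=[0,0,0,0,0,0,0,0,0,0,0,0])

```text
t: 3.58
eef_pos: [0.5387, -0.2113, 0.3006]
tool_rot: [0.47, 0.528, -0.47, 0.528]
ft_force: [0.6, -0.3, -0.9]
gripper_width: 1.001
```

```bash
python3 - <<'E'
from h import *
s=state();im=capture('wrist');print(s['eef_pos'],s['t'])
for q in ['tongs_bow','stand']:
    for x in spot_in('wrist',q): print(q,np.round(x['extent']),x['confidence'])
b=im[:,:,::-1].copy()
print(proj('wrist',(.539,-.2105,.193),s),proj('wrist',(.5537,-.2068,.012),s),proj('wrist',(.508,-.212,.199),s))
cv2.imwrite('pics/w1.png',b)
E
```

```text
[ 0.53873902 -0.21129009  0.30059028] 3.575
tongs_bow [140. 136. 209. 163.] 0.81
tongs_bow [256. 178. 302. 219.] 0.68
tongs_bow [256. 179. 266. 210.] 0.37
stand [238. 120. 323. 254.] 0.87
(np.float64(276.6713539426024), np.float64(208.98826340684593)) (np.float64(275.7149802402911), np.float64(164.59793499119556)) (np.float64(274.16560130020525), np.float64(246.22844058222614))
```

View pics/w1.png

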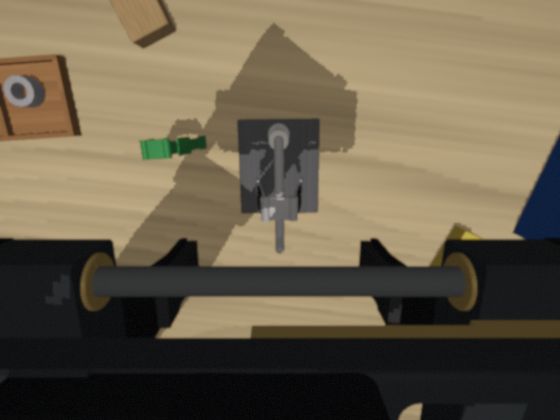

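The wrist view shows the peg and bow at column ~279, bow row ~208 and tip at (279,251). The image centre line is 278, so the gripper is centred and aligned on the tongs. The green pair is off to the left at (170,148). I'll descend now.

Call:
servo_tool(plan=[0,0,-5,0,0,0,-9,0,0,0,-12,0,0,0,-14,0,0,0,-15.2,0,0,0,-15.6,0,0,0,-15.6,0])

```text
t: 4.6
eef_pos: [0.5398, -0.2107, 0.1453]
tool_rot: [0.47, 0.528, -0.47, 0.529]
ft_force: [-0.6, -0.7, -0.8]
gripper_width: 1.001
```

Call:
servo_tool(plan=[0,0,0,0,0,0,0,0,0,0,0,0,0,0,0,0,0,0,0,0,0,0,0,0], jaw=-0.2, force=20)

```text
t: 5.35
eef_pos: [0.5392, -0.2103, 0.1444]
tool_rot: [0.47, 0.529, -0.47, 0.528]
ft_force: [-0.4, -0.6, 0.0]
gripper_width: 0.437
```

```bash
python3 - <<'E'
from h import *
s=state();im=capture('wrist');print(s['eef_pos'],s['t'],s['ft_force'],s['gripper_width']*87)
b=capture('side')
cv2.imwrite('pics/w2.png',np.hstack([cv2.resize(im,(400,300)),cv2.resize(b[105:225,260:420],(400,300))])[:,:,::-1])
E
```

```text
[ 0.53924582 -0.21027251  0.14439134] 5.35 [-0.36231223 -0.62457029  0.02937372] 38.0305052218602
```

View pics/w2.png

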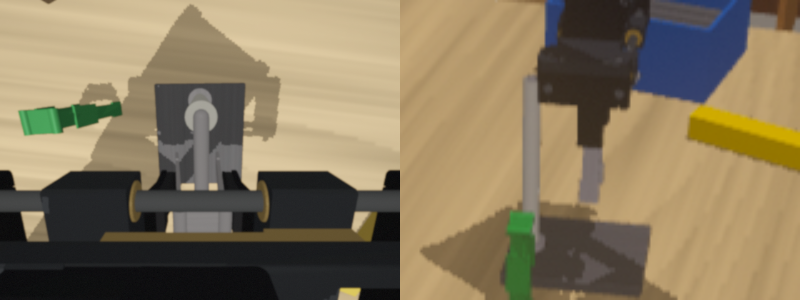

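Fingers are around the arms just above the jaws (side view) and centred on the peg (wrist). The opening is 38 mm, so I'll let it settle.

Call:
servo_tool(plan=[0,0,0,0,0,0,0,0,0,0,0,0,0,0,0,0])

```text
t: 5.95
eef_pos: [0.5393, -0.2103, 0.1446]
tool_rot: [0.47, 0.529, -0.47, 0.529]
ft_force: [0.9, 0.3, -0.2]
gripper_width: 0.402
```

Call:
servo_tool(plan=[0,0,1,0,0,0,2,0,0,0,2.1,0,-1.5,-0.2,2.1,0,-3,-0.35,2.1,0,-5,-0.6,2.1,0,-7,-0.8,2.1,0,-9,-1.05,2.1,0,-9,-1.05,2.1,0])

```text
t: 7.08
eef_pos: [0.4475, -0.2208, 0.1651]
tool_rot: [0.47, 0.529, -0.47, 0.528]
ft_force: [0.1, 0.2, -0.3]
gripper_width: 0.402
```

Call:
servo_tool(plan=[0,0,3,0,0,0,6,0,0,0,8,0,0,0,8,0])

```text
t: 7.58
eef_pos: [0.4505, -0.2214, 0.2473]
tool_rot: [0.47, 0.527, -0.469, 0.53]
ft_force: [0.2, -0.1, -1.2]
gripper_width: 0.403
```

```bash
python3 - <<'E'
from h import *
s=state();print(s['eef_pos'],s['t'],s['ft_force'],s['gripper_width']*87)
a=capture('scene');b=capture('side')
cv2.imwrite('pics/w3.png',np.hstack([cv2.resize(a[90:240,140:340],(400,300)),cv2.resize(b[85:235,260:460],(400,300))])[:,:,::-1])
E
```

```text
[ 0.45046524 -0.22143831  0.24728314] 7.575 [ 0.18724964 -0.06981036 -1.17284081] 35.0189363182967
```

View pics/w3.png

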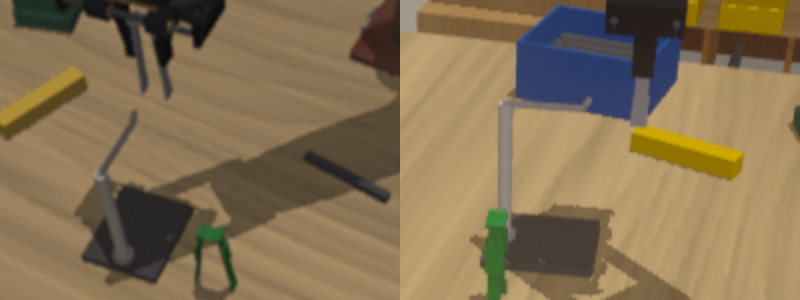

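The tongs are held clear of the hook. Next I'll carry them over the blank.

Call:
servo_tool(plan=[0,4,0,0,0,9,0,0,1,14,0,0,3,19,0,0,5,24,0,0,7,29,0,0,9,33.5,0,0,11,37.5,0,0,12.8,40.3,-2,0,13.5,41.8,-4,0])

```text
t: 8.93
eef_pos: [0.5841, 0.1988, 0.2029]
tool_rot: [0.469, 0.529, -0.47, 0.528]
ft_force: [0.0, -0.2, -1.0]
gripper_width: 0.398
```

Call:
servo_tool(plan=[0,0,0,0,0,0,0,0,0,0,-2,0,0,0,-2,0,0,0,-2,0])

```text
t: 9.55
eef_pos: [0.5842, 0.1968, 0.1855]
tool_rot: [0.47, 0.529, -0.47, 0.528]
ft_force: [0.1, -0.0, 0.0]
gripper_width: 0.401
```

```bash
python3 - <<'E'
from h import *
s=state();im=capture('wrist');print(s['eef_pos'],s['t'],s['ft_force'],s['gripper_width']*87)
for q in ['blank_center','tongs_jaws']:
    for x in spot_in('wrist',q): print(q,np.round(x['extent']),x['confidence'])
t=np.array(s['eef_pos']);m=R.from_quat(s['tool_rot']).as_matrix();
print('blanktop',proj('wrist',(.5855,.197,.046),s),'jawtips',[np.round(proj('wrist',t+m@np.array([.067,0,d]),s),1) for d in(-.017,.017)])
print(m.round(3))
cv2.imwrite('pics/w4.png',im[:,:,::-1]); b=capture('side');cv2.imwrite('pics/w4s.png',cv2.resize(b[230:350,180:340],(640,480))[:,:,::-1])
E
```

```text
[0.58420375 0.19676597 0.18546261] 9.55 [ 0.10821015 -0.00695213  0.01593115] 34.87964127312837
blank_center [268. 181. 288. 208.] 0.87
tongs_jaws [243. 211. 325. 324.] 0.7
tongs_jaws [501. 223. 560. 257.] 0.62
blanktop (np.float64(277.55012303360877), np.float64(199.24374510764494)) jawtips [array([253.8, 223.9]), array([301.2, 223.9])]
[[-0.     0.993  0.117]
 [-0.     0.117 -0.993]
 [-1.    -0.     0.   ]]
```

View pics/w4.png

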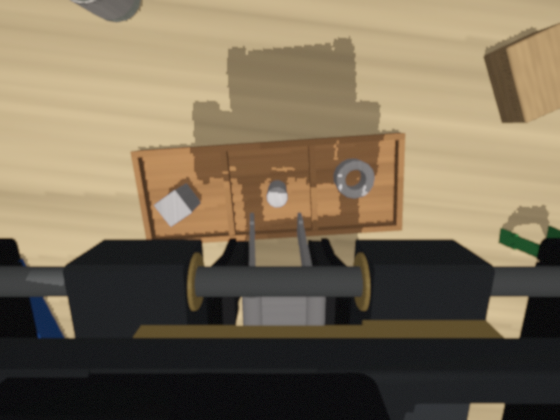

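View pics/w4s.png

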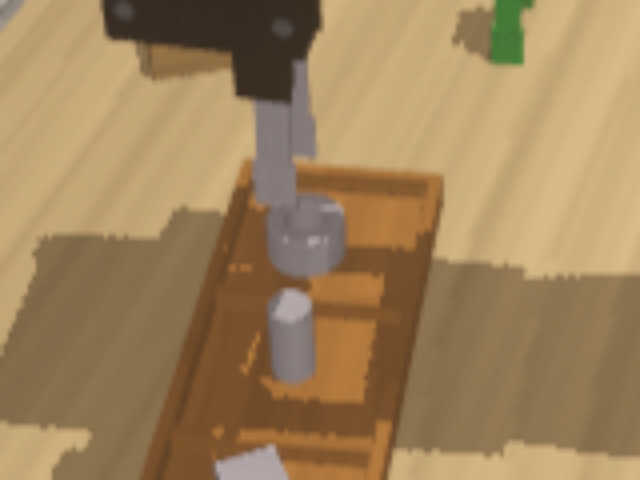

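The blank's top is at (277,199) in the wrist view, against a predicted (277.6,199.2). The jaw ends are at columns ~252 and 301, about 1 px off being centred on it. I'll go down around the blank.

Call:
servo_tool(plan=[0.1,0,-2,0,0.1,0,-4,0,0.1,0,-5.5,0,0.1,0,-7,0,0.1,0,-8.3,0,0.1,0,-9.5,0,0.1,0,-10.3,0,0.1,0,-10.3,0])

```text
t: 10.75
eef_pos: [0.5849, 0.1971, 0.0818]
tool_rot: [0.469, 0.529, -0.47, 0.528]
ft_force: [-0.6, -0.5, -1.1]
gripper_width: 0.398
```

```bash
python3 - <<'E'
from h import *
s=state();im=capture('wrist');print(s['eef_pos'],s['t'],s['ft_force'],s['gripper_width']*87)
b=capture('side');cv2.imwrite('pics/w5.png',np.hstack([cv2.resize(im[100:310,138:418],(400,300)),cv2.resize(b[240:360,170:330],(400,300))])[:,:,::-1])
E
```

```text
[0.58491751 0.19707685 0.08183225] 10.75 [-0.63423641 -0.52205937 -1.09162928] 34.646680608319926
```

View pics/w5.png

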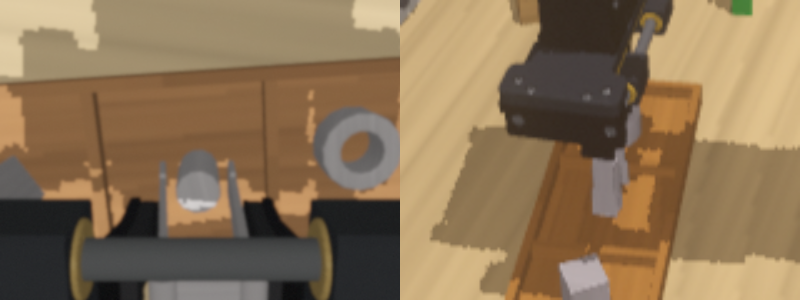

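The blank stands between the jaws, so I'll close with 28 N.

Call:
servo_tool(plan=[0,0,0,0,0,0,0,0,0,0,0,0,0,0,0,0,0,0,0,0,0,0,0,0,0,0,0,0,0,0,0,0], jaw=-0.8, force=28)

```text
t: 11.85
eef_pos: [0.5858, 0.1973, 0.0831]
tool_rot: [0.47, 0.528, -0.469, 0.529]
ft_force: [0.3, 0.2, 6.2]
gripper_width: 0.337
```

Call:
servo_tool(plan=[0,0,0,0,0,0,0,0,0,0,0.5,0,0,0,1.5,0])

```text
t: 12.35
eef_pos: [0.584, 0.1969, 0.0964]
tool_rot: [0.469, 0.529, -0.471, 0.528]
ft_force: [-0.3, -0.4, -2.5]
gripper_width: 0.341
```

Call:
servo_tool(plan=[0,0,1.5,0,0,0,3.5,0,0,0,5.5,0,0,0,7.5,0,0,0,9.5,0,0,0,11.5,0,0,0,13,0,0,0,14,0,0,0,14,0,0,0,14,0])

```text
t: 13.6
eef_pos: [0.5849, 0.1971, 0.2366]
tool_rot: [0.469, 0.529, -0.47, 0.528]
ft_force: [0.4, 0.6, -1.8]
gripper_width: 0.342
```

Call:
servo_tool(plan=[0,0,0,0,0,0,0,0,0,0,0,0,0,0,0,0,0,0,0,0,0,0,0,0])

```text
t: 14.35
eef_pos: [0.5853, 0.1972, 0.2376]
tool_rot: [0.47, 0.529, -0.47, 0.529]
ft_force: [0.8, 0.4, -1.2]
gripper_width: 0.341
```

```bash
python3 - <<'E'
from h import *
s=state();im=capture('wrist');print(s['eef_pos'],s['t'],s['ft_force'],s['gripper_width']*87)
b=capture('side');cv2.imwrite('pics/w6.png',np.hstack([cv2.resize(im[100:310,138:418],(400,300)),cv2.resize(b[180:360,150:390],(400,300))])[:,:,::-1])
E
```

```text
[0.58534134 0.19716509 0.23755916] 14.35 [ 0.81753251  0.38879836 -1.15086353] 29.657731232126235
```

View pics/w6.png

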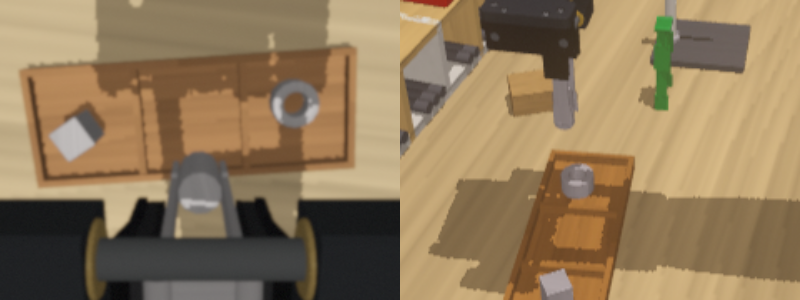

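```bash
python3 -c "
from cell import *
print(finish_job())"
```

```text
the job is handed in; nothing more can be done
None
```

I lifted the steel tongs off the hook, closed their jaws on the round blank in the middle bay, and raised it. The job is handed in with everything still held; `finish_job` reports no verdict.

- **Holding:** the last pictures show the blank clamped between the jaws, well above the tray and away from the stand. The gripper opening held steady at 29.7 mm with a 28 N squeeze, close to the 30 mm expected with the jaws on a 20 mm blank.
- **Height:** the tool was at 0.238 m, which puts the blank's centre at about 0.18 m. I worked that out from the tool height and did not measure it separately.
- **Neighbours:** the bush and the square block are still standing in their bays and appear unmoved, judged by eye. In the views I took, the gripper's fingers stayed above the blank.
- **Time:** about 14.5 s of the 46 s allowed.

The wrist showed about 6 N of upward force as the jaws closed; it was gone once the tongs were lifted. No check failed.

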